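# Jack up a drooping tube and hold it in line

## Task

Stand the lever jack flat on the bench with its saddle centred under the round lift pad of the drooping square tube. Pump the handle a first time to settle the load: press it all the way down and let it come all the way back up; then press it fully down again and finish while holding it down, so that the jack alone keeps the tube level and in line with the fixed stub for tack welding. Leave the hammer, the tub and the tube offcut where they lie.

Things in the scene. Friction and masses are not known exactly. Their poses are not given: they have to be found in the camera images.
- jack: Loose lever jack, 0.88 kg (may vary by a fifth): bare aluminium base plate 295 x 72 x 10 mm with grey parts. Origin: its underside, below the middle of the carrying lug. x runs along the base from handle to saddle, z up; base from x = -160 to +135 mm, saddle at +100, handle towards -x. It can be lifted or slid; saddle load and press on the handle pad fall within the base, so it does not tip.
- lug_center (a point): Where to grip the jack: in the carrying lug, an upright grey block, 30 mm along the jack's x by 24 mm along its y, from the base to 115 mm above the bench. This point is on its middle line 90 mm above the jack's underside. 24 mm between the fingers when closing along the jack's y.
- saddle_top (a point): Centre of the top face of the saddle, a flat dark steel disc of 48 mm diameter on the ram. 100 mm ahead (jack +x) of the lug; 73 mm above the bench with the handle up. It rises straight up by 61.7 mm per rad of handle travel (37 mm at full travel) and sinks again as the handle comes up.
- handle_pivot (a point): The handle's hinge on the jack: jack x = -30 mm, 50 mm above the underside; the hinge line is along the jack's y.
- handle_pad (a point): Centre of the top face of the black rubber press pad at the handle's end (44 mm along the handle, 40 across, 12 thick). 130 mm from the pivot along the handle, top face 10 mm above the handle's centre line. 138 mm above the bench with the handle up, 68 mm fully down; it moves on an arc about the pivot.
- handle (a joint): Handle angle in rad: 0 = up (sloping up to the rear at 0.66 rad above level), grows as it is pressed down, 0.60 = fully down on its stop (0.06 rad above level). A spring brings it back up when let go and nothing latches: the saddle sinks with it. Pressing the pad takes about 2 N at first, 6 to 10 N at the end with the tube on the saddle.
- lift_pad (a point): Centre of the lower face of the lift pad, a steel disc of 36 mm diameter under a tab (44 mm wide) at the tube's side, 65 mm from the tube's centre line; marked on top by an upright round boss, 18 mm across and 16 high. 87 mm above the bench while the tube droops, 110 mm when level (there 5 mm farther from the hinge). The plain square tab without boss, nearer the hinge, is not the lift point.
- beam (a joint): Tube angle in rad about its hinge: 0 = drooping on its stop, 0.12 = level. The tube (30 x 30 mm square steel, 295 mm long, 1 kg, may vary by a fifth) is lifted by the jack; with the saddle under the pad and the handle fully down it is level.
- rig: Fixed rig: hinge stand, tube, and stub of the same tube on a post. Origin: on the bench below the lift pad. x points along the tube to the hinge; tube's centre line at y = +65 mm, 137 mm up when level, from x = -105 mm (free end) to +190 (hinge, stand 165 mm high); stub x = -125 to -185. The tabs point to -y, where the jack goes in; the bench is clear under the pad and on its -y side.
- hammer: Bystander: hammer with an orange handle, 260 mm long, lying. Leave alone.
- tub: Bystander: grey open tub, 84 mm across, 85 mm high. Leave alone.
- offcut: Bystander: loose piece of 30 x 30 mm square tube, 130 mm long, lying. Leave alone.

How it is judged:
By the outcome, as a careful person would: the job done as asked, in the order asked, and still so for the second after the job is handed in, while the arm keeps its last pose, push and grip.
It also fails if it takes over 58 s, if anything falls off the work surface, if the arm or the gripper's body presses on something with over 40 N, if the wrist force passes 120 N, or if a joint passes its speed limit or range.

## Robot

A 6-joint arm with a two-finger parallel gripper is mounted at the origin on the work surface. World frame = base frame: x ahead of the robot, y to its left, z up, the work surface at z = 0. Lengths are in m, angles in rad, forces in N, time in s.
With the tool pointing down it reaches from about 0.35 to 0.8 m from the base axis. Payload 7.3 kg.
Tool frame: the origin (TCP) lies on the front face of the gripper's body, between the roots of the fingers; the fingertips stand 73 mm ahead of it and the grasp point (between the pads) lies 54 mm ahead of it (bot.grip_point_offset is the z of the grasp point in the tool frame, in m); z points along the fingers, y is the line along which they close (so a half turn about z gives the same grasp; the last joint's range is limited). The gripper opens to 85 mm and grips with 20 to 120 N. Pads are 22 mm wide; open, the fingers measure 114 mm over their backs; the gripper's body (76 mm by 85 mm) begins 54 mm behind the grasp point. The pads swing forward as they close: fully open they stand 13 mm farther back than shut.
Start: joints at [0.974, 0.342, 1.524, -0, 1.275, -0.146], TCP at [0.229, 0.473, 0.304] pointing down, gripper open.
Joint ranges: [-2.53, 2.53], [-0.77, 2.02], [0.04, 2.7], [-1, 4.14], [0.28, 2.66], [-3.11, 3.11]. Speed limits (rad/s): [2.57, 2.57, 3.14, 3.14, 3.14, 3.14].

## Interface

Orientations are given as a unit quaternion [x, y, z, w].
In Python, from rig import bot, get_image, get_calibration, spotter gives the robot as it stands.
- The arm moves only by the tool servo_tool, never from a script. Its argument "steps" is a list of rows, each a list of 3 entries, a list of its own where there are three numbers: the opening, from 0 (shut) to 1 (fully open), then the shift along the tool's x, y, z in cm, then the turn about the tool's z in rad. In form: [[hand, [tx, ty, tz], turn], ...]. A call has 1 to 5 rows; each row shifts and turns the commanded pose from where the row before left it, along the tool's axes as they then stand; what a row does not reach is not made up. A row lasts 1/12 s, in which the tool goes at most 41.7 mm and 7.16 degrees, less where a joint would pass 70% of its speed; a pose out of reach is approached as far as the arm can. A call is refused whole if a number of a shift passes 4.17 or a number of a turn 0.125, either way. A call with a gripper value outside its range is refused whole. The fingers move at their own pace and stop on an object; "squeeze" is the grip in N (left out, the last holds). Time passes only in rows, so rows that do not move let the fingers close. It gives the time, the measured TCP pose, the force, the opening and the grip force at its end, in the units of the state.
- bot.get_obs(): the state, without advancing time (a new reading comes with each control period).
- get_image(name): name is "scene" or "top"; returns (picture, depth): 384x512x3 uint8, red, green, blue; 384x512 float32, m along the optical axis (not along the pixel's ray), 0 where there is no reading.
- get_calibration(name): a dict with "K" (3x3 intrinsics, pixels), "view" (4x4, takes a point from world to camera coordinates). Camera axes: x right, y down, z forward; pixel columns grow to the right and rows downward; lengths in m; the calibration is good to about 2 mm. A picture is of the moment at which its call begins. get_calibration takes no time and is no camera call.
- bot.job_done(): hands the job in; it is judged then, once.
Trained networks look in the newest picture that a camera, given by its name, has taken for a name from the list of things; names that differ only in an ending like _2 or _b are one class to them, and where a whole thing is asked for, a point or a joint stands for the part that bears it (a point fixed in the world has none). Each returns a list of dicts, best first, with "conf" (0 to 1); they miss things now and then, are a little off and sometimes report something else, mostly with a low value. They report only what shows in the picture. A call takes as long as a camera call.
- spotter.cut_out(camera, label): "region" (384x512 bool, what is visible of it) and "extent" ([left, top, width, height] in pixels, round what is visible of it).
The state is a dict: "time_s": time; "q": joint angles; "qd": joint speeds; "effort": joint torques, N m; "ee_pos": TCP position; "tcp_rot": TCP orientation; "wrist_force": force on the tool from outside, world axes, zero at the start; "ft_torque": the same for the moment, N m; "opening": finger opening in m; "grip_force": force on a finger pad.
Only numpy, scipy, OpenCV 4.12 (cv2) and the standard library are available. Lean on these libraries where they do the work, as an engineer would, in place of code of your own. Each camera call takes 0.05 s, during which the arm holds its last target. There are 200 camera calls.

## Working session

There is one attempt and no reset: what is moved stays moved. The work goes in short steps, Python scripts to look and compute and a tool call to move; the robot and the scene stay as the last step left them, time stands still between calls to the robot, and variables do not carry over. Pictures are saved under pics/ and viewed, at most 10 in all, crops included, and the job is handed in when it is done.

Besides the shell and the picture viewer there is one more tool, called after ">>>" as a command line: name --argument value ..., lists and objects as JSON in quotes. servo_tool: Moves the arm, as the interface text tells. Its arguments: {"type":"object","properties":{"steps":{"type":"array"},"squeeze":{"type":"number"}},"required":["steps"]}

```bash
mkdir -p pics; ls
cat > h.py <<'E'
import numpy as np, cv2
from rig import bot, get_image, get_calibration, spotter
def cloud(name, depth):
    c=get_calibration(name); K=np.array(c["K"]); V=np.array(c["view"])
    v,u=np.mgrid[:384,:512]
    p=np.stack([(u-K[0,2])/K[0,0]*depth,(v-K[1,2])/K[1,1]*depth,depth],-1)
    return (p-V[:3,3])@V[:3,:3]
E
python3 - <<'E'
from h import *
ims=[]
for n in ("top","scene"):
    im,d=get_image(n); ims.append(im); P=cloud(n,d)
    np.savez(f"/tmp/{n}.npz",im=im,d=d,P=P)
    for l in ("jack","handle_pad","saddle_top","lug_center","lift_pad","beam","rig","hammer","tub","offcut"):
        try:
            for r in spotter.cut_out(n,l)[:2]:
                m=r["region"]&(d>0); print(n,l,round(r["conf"],2),r["extent"],np.median(P[m],0).round(3),P[m].max(0).round(3))
        except Exception as e: print(l,e)
    cv2.imwrite(f"pics/{n}.png",cv2.resize(im[:,:,::-1],(800,600)))
print(bot.get_obs())
E
```

```text
pics
top jack 0.68 [234.3, 187.9, 93.1, 26.0] [ 0.572 -0.229  0.013] [ 0.632 -0.078  0.152]
top handle_pad 0.54 [285.6, 190.9, 41.2, 10.9] [ 0.574 -0.316  0.111] [ 0.597 -0.24   0.152]
top saddle_top 0.74 [245.3, 187.9, 8.1, 13.9] [ 0.591 -0.117  0.072] [ 0.611 -0.097  0.08 ]
top saddle_top 0.56 [251.0, 141.6, 34.8, 13.6] [ 0.755 -0.182  0.029] [ 0.778 -0.12   0.039]
top lug_center 0.24 [246.6, 140.6, 39.8, 13.8] [ 0.756 -0.185  0.029] [ 0.79  -0.12   0.039]
top lift_pad 0.74 [146.1, 159.0, 42.1, 98.4] [0.523 0.159 0.123] [0.691 0.228 0.159]
top lift_pad 0.43 [143.9, 151.6, 45.5, 131.9] [0.56  0.156 0.119] [0.762 0.248 0.17 ]
top beam 0.66 [148.8, 163.0, 38.1, 97.5] [0.524 0.159 0.124] [0.691 0.224 0.159]
top rig 0.95 [143.2, 152.2, 47.2, 130.0] [0.555 0.155 0.119] [0.761 0.229 0.17 ]
top rig 0.59 [359.7, 199.6, 29.6, 80.0] [ 0.466 -0.533  0.022] [ 0.571 -0.489  0.032]
top hammer 0.55 [360.1, 202.3, 26.7, 76.2] [ 0.451 -0.534  0.022] [ 0.565 -0.49   0.032]
top tub 0.56 [200.8, 127.8, 26.3, 28.5] [ 0.79  -0.006  0.036] [0.845 0.043 0.09 ]
top tub 0.38 [236.6, 186.9, 93.7, 24.3] [ 0.57
[... 1285 characters left out ...]
{'time_s': 1.1, 'q': array([ 9.73970986e-01,  3.42023159e-01,  1.52407891e+00, -4.07332250e-05,
        1.27542584e+00, -1.45983574e-01]), 'qd': array([-2.22925370e-03,  1.03694392e-05,  1.71435530e-04,  5.56703332e-04,
       -3.41225467e-04,  1.40874334e-03]), 'effort': array([-1.24867012e-03, -4.33580124e+01, -2.46271867e+01, -2.62104049e-04,
        2.64811442e-04, -4.51192044e-07]), 'ee_pos': array([0.22874372, 0.47256375, 0.30391685]), 'tcp_rot': array([2.23510839e-01, 9.74701443e-01, 2.30953804e-05, 2.99057089e-05]), 'wrist_force': array([-0.42439324, -0.53311682, -0.2603517 ]), 'ft_torque': array([0.00721649, 0.02296026, 0.06316445]), 'grip_force': 0.0, 'opening': 0.0852299274874561}
```

View pics/top.png

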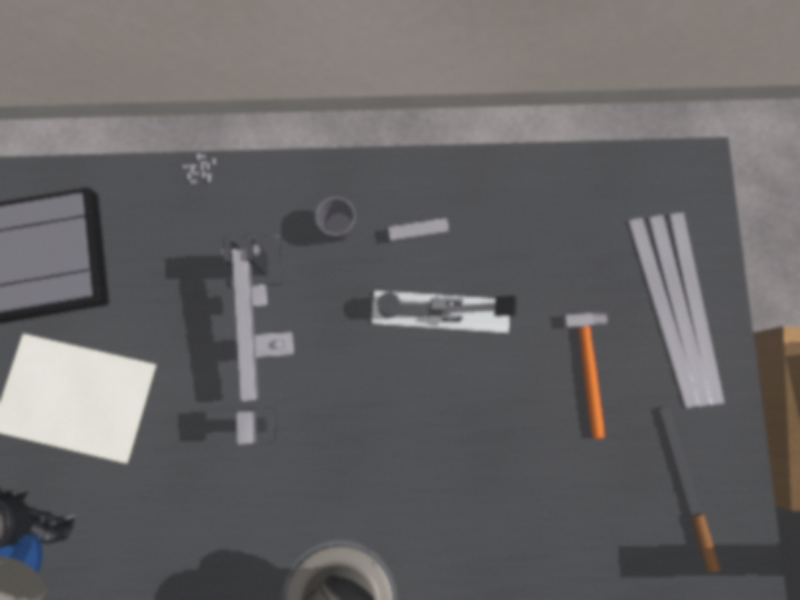

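View pics/scene.png

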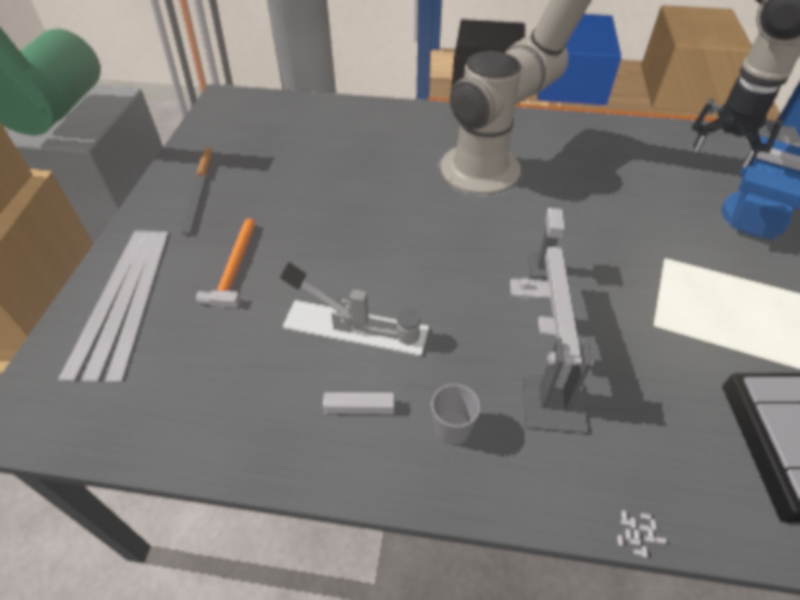

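The top view has +x up and +y to the left. The rig's tabs point to -y, with the boss near (277,344). The jack lies at about (440,310), already roughly aligned with its saddle towards the rig. Next I measure both precisely.

```bash
cat > meas.py <<'E'
from h import *
def jack(n,im,P):
    hsv=im.astype(int).min(2); z=P[...,2]
    box=(P[...,0]>.45)&(P[...,0]<.7)&(P[...,1]>-.42)&(P[...,1]<.25)
    b=box&(hsv>170)&(z<.03)&(z>-.01)
    if b.sum()>50: print(n,"base",b.sum(),cv2.minAreaRect(P[b][:,:2].astype(np.float32)),np.median(z[b]))
    return box
if __name__=="__main__":
  for n in ("top","scene"):
    f=np.load(f"/tmp/{n}.npz"); im,P=f["im"],f["P"]; z=P[...,2]
    box=jack(n,im,P)&(P[...,1]<-.05)
    for nm,lo,hi,y0,y1 in (("saddle",.062,.085,-.16,-.05),("lug",.108,.122,-.25,-.13),("pad",.12,.16,-.4,-.28)):
        m=box&(z>lo)&(z<hi)&(P[...,1]>y0)&(P[...,1]<y1)
        if m.sum(): print(n,nm,m.sum(),P[m].mean(0).round(4),P[m].min(0).round(3),P[m].max(0).round(3))
    R=(P[...,0]>.3)&(P[...,0]<.8)&(P[...,1]>.04)&(P[...,1]<.26)
    t=R&(z>.08)&(P[...,1]<.138)&(P[...,0]<.68)
    for p in sorted(P[t].round(3).tolist()): print(*p,end="; ") if n=="top" else None
    print()
    for x in np.arange(.36,.78,.02):
        m=R&(abs(P[...,0]-x)<.01)&(z>.07)&(P[...,1]>.13)
        if m.sum(): print(n,"tube x%.2f"%x,m.sum(),P[m][:,1].min().round(3),P[m][:,1].max().round(3),np.median(z[m]).round(3))
E
python3 meas.py
python3 - <<'E'
import numpy as np,cv2
a=np.load("/tmp/top.npz")["im"][140:300,130:340,::-1]; b=np.load("/tmp/scene.npz")["im"][130:270,170:390,::-1]
a=cv2.resize(a,(787,600))[:, :]; 
a=cv2.resize(np.load("/tmp/top.npz")["im"][145:290,140:200,::-1],(248,600),interpolation=cv2.INTER_CUBIC)
b=cv2.resize(np.load("/tmp/scene.npz")["im"][130:270,320:390,::-1],(300,600),interpolation=cv2.INTER_CUBIC)
c=cv2.resize(np.load("/tmp/top.npz")["im"][180:220,230:330,::-1],(252,100),interpolation=cv2.INTER_CUBIC)
c=cv2.copyMakeBorder(c,0,500,0,0,0)
cv2.imwrite("pics/c1.png",np.hstack([a,b,c]))
E
```

```text
top base 619 ((0.5816981196403503, -0.22820983827114105), (0.29029589891433716, 0.06851587444543839), 84.53356170654297) 0.00904641232422151
top saddle 169 [ 0.5904 -0.1153  0.0721] [ 0.568 -0.136  0.063] [ 0.615 -0.094  0.08 ]
top lug 71 [ 0.5808 -0.215   0.1138] [ 0.569 -0.23   0.109] [ 0.592 -0.201  0.119]
top pad 185 [ 0.5682 -0.3435  0.1379] [ 0.548 -0.364  0.121] [ 0.589 -0.321  0.152]
0.486 0.135 0.1; 0.486 0.138 0.1; 0.488 0.09 0.104; 0.488 0.095 0.098; 0.488 0.097 0.1; 0.488 0.099 0.106; 0.488 0.103 0.102; 0.488 0.109 0.103; 0.488 0.112 0.105; 0.489 0.108 0.096; 0.489 0.116 0.103; 0.489 0.119 0.099; 0.489 0.121 0.106; 0.489 0.125 0.102; 0.489 0.128 0.103; 0.489 0.132 0.098; 0.489 0.135 0.1; 0.489 0.138 0.1; 0.491 0.078 0.102; 0.491 0.082 0.102; 0.491 0.085 0.099; 0.491 0.087 0.107; 0.491 0.09 0.105; 0.491 0.093 0.105; 0.491 0.096 0.107; 0.491 0.103 0.105; 0.491 0.114 0.108; 0.492 0.1 0.101; 0.492 0.107 0.099; 0.492 0.109 0.103; 0.492 0.113 0.102; 0.492 0.118 0.104; 0.492 0.122 0.1; 0.492 0.124 0.106; 0.492 0.128 0.105; 0.492 0.131 0.101; 0.492 0.134 0.106; 0.492 0.137 0.106;
[... 6473 characters left out ...]
 110 0.147 0.176 0.103
scene tube x0.38 96 0.147 0.178 0.142
scene tube x0.40 9 0.149 0.174 0.115
scene tube x0.42 44 0.149 0.18 0.115
scene tube x0.44 46 0.15 0.179 0.118
scene tube x0.46 49 0.15 0.18 0.12
scene tube x0.48 50 0.152 0.181 0.123
scene tube x0.50 80 0.131 0.181 0.124
scene tube x0.52 90 0.131 0.183 0.124
scene tube x0.54 72 0.13 0.184 0.13
scene tube x0.56 63 0.155 0.184 0.133
scene tube x0.58 62 0.156 0.186 0.136
scene tube x0.60 102 0.13 0.185 0.134
scene tube x0.62 126 0.13 0.187 0.126
scene tube x0.64 83 0.133 0.188 0.142
scene tube x0.66 58 0.159 0.189 0.146
scene tube x0.68 144 0.148 0.203 0.149
scene tube x0.70 271 0.14 0.213 0.142
scene tube x0.72 254 0.143 0.205 0.127
```

View pics/c1.png

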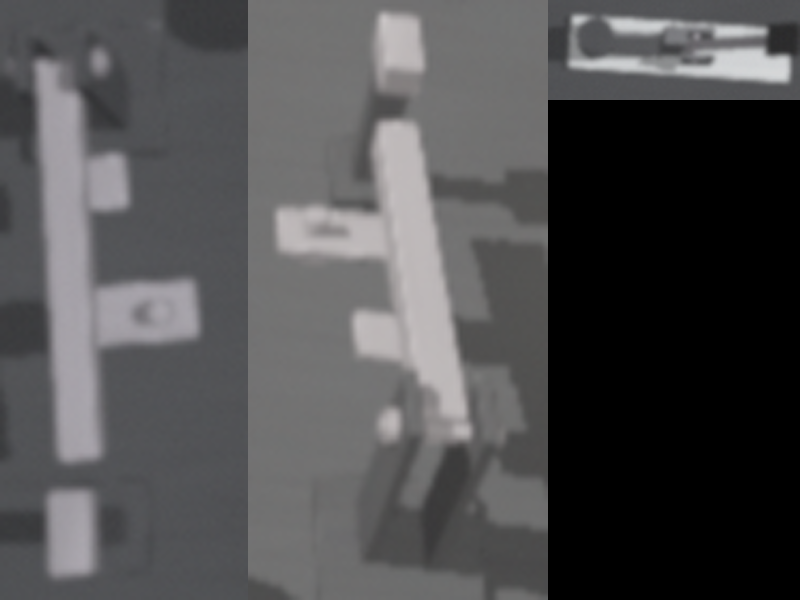

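The crop shows the boss on the outer, larger tab at (155,313) in the left panel, and the plain tab nearer the hinge. Jack base and saddle agree between the cameras to a few mm. I'll cross-check the rig position and set up a move planner.

```bash
cat > plan.py <<'E'
import sys
from h import *
def plan(target,yaw=None,n=None,hand=1,max_cm=4.0,start=None):
    """rows from the present pose to target TCP (m), yaw = world angle of tool x"""
    o=bot.get_obs(); p=np.array(o["ee_pos"]); x,y,z,w=o["tcp_rot"]
    a=np.arctan2(2*(x*y+z*w),1-2*(y*y+z*z))
    if start is not None: p,a=np.array(start[:3]),start[3]
    d=np.array(target)-p; da=0 if yaw is None else (yaw-a+np.pi)%(2*np.pi)-np.pi
    n=n or int(max(np.ceil(np.linalg.norm(d)*100/max_cm),np.ceil(abs(da)/.12),1))
    P=p.copy(); rows=[]
    for i in range(n):
        e=(np.array(target)-P)/(n-i)
        t=[e@[np.cos(a),np.sin(a),0],e@[np.sin(a),-np.cos(a),0],-e[2]]
        t=[round(v*100,2) for v in t]
        tr=round(-da/n,4)
        rows.append([hand,t,tr])
        P=P+np.array([t[0]*np.cos(a)+t[1]*np.sin(a),t[0]*np.sin(a)-t[1]*np.cos(a),-t[2]])/100; a-=tr
    for i in range(0,n,5): print(rows[i:i+5])
    return (*P,a)
E
python3 - <<'E'
from plan import *
for n in ("top","scene"):
    f=np.load(f"/tmp/{n}.npz"); P=f["P"]; z=P[...,2]
    def box(nm,x0,x1,y0,y1,z0,z1):
        m=(P[...,0]>x0)&(P[...,0]<x1)&(P[...,1]>y0)&(P[...,1]<y1)&(z>z0)&(z<z1)
        if m.sum(): print(n,nm,m.sum(),P[m].mean(0).round(4),P[m].min(0).round(3),P[m].max(0).round(3))
    box("boss",.47,.55,.08,.125,.115,.135)
    box("tab",.47,.55,.06,.14,.095,.112)
    box("stub",.3,.4,.13,.2,.14,.165)
    box("tubeend",.37,.45,.13,.2,.10,.13)
s=plan([.56,-.18,.235],np.radians(84.5))
print(s); plan([.584,-.215,.144],np.radians(84.5),start=s,n=3)
E
```

```text
top boss 28 [0.5073 0.1021 0.1204] [0.499 0.093 0.116] [0.515 0.109 0.126]
top tab 257 [0.509  0.1085 0.105 ] [0.486 0.078 0.096] [0.532 0.14  0.112]
top stub 222 [0.3487 0.1587 0.151 ] [0.319 0.143 0.14 ] [0.377 0.174 0.158]
top tubeend 191 [0.4246 0.1614 0.1177] [0.371 0.146 0.102] [0.449 0.179 0.128]
scene boss 21 [0.5147 0.1028 0.1184] [0.508 0.095 0.115] [0.522 0.11  0.121]
scene tab 200 [0.5189 0.1088 0.1036] [0.49  0.079 0.095] [0.538 0.14  0.112]
scene stub 142 [0.3594 0.1603 0.1483] [0.324 0.145 0.141] [0.387 0.176 0.153]
scene tubeend 114 [0.4205 0.1624 0.1177] [0.37  0.148 0.102] [0.45 0.18 0.13]
[[1, [np.float64(-3.07), np.float64(-2.33), np.float64(0.36)], np.float64(0.064)], [1, [np.float64(-3.21), np.float64(-2.13), np.float64(0.36)], np.float64(0.064)], [1, [np.float64(-3.34), np.float64(-1.92), np.float64(0.36)], np.float64(0.064)], [1, [np.float64(-3.45), np.float64(-1.7), np.float64(0.36)], np.float64(0.064)], [1, [np.float64(-3.56), np.float64(-1.48), np.float64(0.36)], np.float64(0.064)]]
[[1, [np.float64(-3.64), np.float64(-1.25), np.float64(0.36)], np.float64(0
[... 737 characters left out ...]
64)]]
[[1, [np.float64(-3.67), np.float64(1.17), np.float64(0.37)], np.float64(0.064)], [1, [np.float64(-3.58), np.float64(1.41), np.float64(0.36)], np.float64(0.064)], [1, [np.float64(-3.49), np.float64(1.63), np.float64(0.37)], np.float64(0.064)], [1, [np.float64(-3.38), np.float64(1.85), np.float64(0.36)], np.float64(0.064)]]
(np.float64(0.5600063181509738), np.float64(-0.1800210420967141), np.float64(0.23501685316450072), np.float64(1.474762740885283))
[[1, [np.float64(-1.08), np.float64(0.91), np.float64(3.03)], np.float64(-0.0)], [1, [np.float64(-1.09), np.float64(0.91), np.float64(3.04)], np.float64(-0.0)], [1, [np.float64(-1.08), np.float64(0.9), np.float64(3.03)], np.float64(-0.0)]]
```

>>> servo_tool --steps '[[1,[-3.07,-2.33,0.36],0.064],[1,[-3.21,-2.13,0.36],0.064],[1,[-3.34,-1.92,0.36],0.064],[1,[-3.45,-1.7,0.36],0.064],[1,[-3.56,-1.48,0.36],0.064]]'

```text
time_s: 1.52
ee_pos: [0.3163, 0.2994, 0.2859]
tcp_rot: [0.377, 0.926, 0.0, 0.0]
wrist_force: [1.4, -0.3, 0.0]
opening: 0.0856
grip_force: 0.0
```

>>> servo_tool --steps '[[1,[-3.64,-1.25,0.36],0.064],[1,[-3.72,-1.01,0.36],0.064],[1,[-3.77,-0.77,0.36],0.064],[1,[-3.81,-0.53,0.36],0.064],[1,[-3.84,-0.29,0.37],0.064]]'

```text
time_s: 1.93
ee_pos: [0.4037, 0.1274, 0.2679]
tcp_rot: [0.52, 0.854, 0.0, 0.0]
wrist_force: [1.4, 0.8, 0.2]
opening: 0.0856
grip_force: 0.0
```

>>> servo_tool --steps '[[1,[-3.85,-0.04,0.36],0.064],[1,[-3.85,0.21,0.37],0.064],[1,[-3.83,0.45,0.36],0.064],[1,[-3.79,0.69,0.37],0.064],[1,[-3.74,0.94,0.36],0.064]]'

```text
time_s: 2.35
ee_pos: [0.4909, -0.0446, 0.2495]
tcp_rot: [0.65, 0.76, 0.0, 0.0]
wrist_force: [1.2, 2.0, 0.3]
opening: 0.0853
grip_force: 0.0
```

>>> servo_tool --steps '[[1,[-3.67,1.17,0.37],0.064],[1,[-3.58,1.41,0.36],0.064],[1,[-3.49,1.63,0.37],0.064],[1,[-3.38,1.85,0.36],0.064],[1,[0,0,0],0]]'

```text
time_s: 2.77
ee_pos: [0.5619, -0.186, 0.2337]
tcp_rot: [0.743, 0.669, -0.0, 0.001]
wrist_force: [-1.1, 1.2, -0.9]
opening: 0.0852
grip_force: 0.0
```

```bash
sed -i 's/round(v\*100,2)/round(float(v)*100,2)/; s/tr=round(-da\/n,4)/tr=round(float(-da\/n),4)/' plan.py
python3 -c "
from plan import *
s=plan([.585,-.215,.205],np.radians(84.5),n=3); plan([.585,-.215,.144],np.radians(84.5),start=s,n=2,hand=.8)"
```

```text
[[1, [-0.88, 0.87, 0.96], -0.0026], [1, [-0.88, 0.86, 0.95], -0.0026], [1, [-0.89, 0.87, 0.96], -0.0026]]
[[0.8, [0.0, -0.0, 3.05], 0.0], [0.8, [0.0, -0.0, 3.05], 0.0]]
```

>>> servo_tool --steps '[[1,[-1.0,0.9,0.96],0],[1,[-1.0,0.9,0.96],0],[1,[-1.0,0.9,0.96],0],[1,[0,0,0],0],[1,[0,0,0],0]]'

```text
time_s: 3.18
ee_pos: [0.5837, -0.2125, 0.2055]
tcp_rot: [0.74, 0.672, -0.0, -0.001]
wrist_force: [-0.8, 0.2, 0.2]
opening: 0.0853
grip_force: 0.0
```

```bash
python3 -c "
from plan import *
o=bot.get_obs();print(o['ee_pos'],o['tcp_rot']); plan([.585,-.215,.144],np.radians(84.5),n=3)"
```

```text
[ 0.58374521 -0.21252105  0.20546135] [ 7.40422801e-01  6.72140868e-01 -2.10459971e-04 -8.28139978e-04]
[[1, [-0.08, 0.05, 2.05], -0.0002], [1, [-0.08, 0.05, 2.05], -0.0002], [1, [-0.07, 0.05, 2.05], -0.0002]]
```

>>> servo_tool --steps '[[1,[-0.2,0.1,2.0],0],[1,[0,0.05,2.0],0],[1,[0,0,2.1],0],[1,[0,0,0],0],[0,[0,0,0],0]]' --squeeze 50

```text
time_s: 3.6
ee_pos: [0.5849, -0.2138, 0.1453]
tcp_rot: [0.74, 0.673, -0.0, -0.001]
wrist_force: [-0.0, 0.3, -0.1]
opening: 0.0752
grip_force: 0.0
```

>>> servo_tool --steps '[[0,[0,0,0],0],[0,[0,0,0],0],[0,[0,0,0],0],[0,[0,0,0],0],[0,[0,0,0],0]]'

```text
time_s: 4.02
ee_pos: [0.5852, -0.2146, 0.1462]
tcp_rot: [0.74, 0.672, 0.0, 0.0]
wrist_force: [-3.4, 1.8, 5.3]
opening: 0.0235
grip_force: 54.9
```

>>> servo_tool --steps '[[0,[0,0,0],0],[0,[0,0,-0.4],0],[0,[0,0,-0.4],0],[0,[0,0,0],0],[0,[0,0,0],0]]' --squeeze 80

```text
time_s: 4.43
ee_pos: [0.5851, -0.2144, 0.1525]
tcp_rot: [0.74, 0.672, -0.0, -0.001]
wrist_force: [-0.1, 0.6, -9.4]
opening: 0.0231
grip_force: 79.1
```

Run:
```python
from plan import *
o=bot.get_obs();print(o['ee_pos'],o['wrist_force'],o['ft_torque'])
for n in ("top","scene"):
    im,d=get_image(n);P=cloud(n,d)
    box=jack=None
    hs=im.astype(int).min(2);z=P[...,2]
    b=(P[...,0]>.5)&(P[...,0]<.68)&(P[...,1]>-.42)&(P[...,1]<-.05)&(hs>170)&(z<.04)
    A=np.c_[P[b][:,:2],np.ones(b.sum())];c=np.linalg.lstsq(A,P[b][:,2],rcond=None)[0]
    print(n,"plane",c.round(4),"z at ends",(A@c).min(),(A@c).max())
z=o['ee_pos'][2]
plan([.5154,.0021,z],np.radians(92.5),n=12,hand=0)
```

```text
[ 0.58509885 -0.21444797  0.15247741] [-0.07486076  0.59074327 -9.41407379] [-0.00866095 -0.02068778  0.03710704]
top plane [-0.0351  0.0087  0.0381] z at ends 0.014713142812368758 0.016673079044680343
scene plane [ 0.0669 -0.0083 -0.0283] z at ends 0.009199855678041914 0.015541794081685475
[[0, [1.74, -0.75, -0.0], -0.0116], [0, [1.75, -0.73, -0.0], -0.0116], [0, [1.76, -0.71, -0.0], -0.0116], [0, [1.76, -0.69, -0.0], -0.0116], [0, [1.77, -0.67, -0.0], -0.0116]]
[[0, [1.78, -0.65, -0.0], -0.0116], [0, [1.79, -0.63, -0.0], -0.0116], [0, [1.8, -0.61, -0.0], -0.0116], [0, [1.8, -0.58, -0.0], -0.0116], [0, [1.81, -0.56, -0.0], -0.0116]]
[[0, [1.82, -0.54, -0.0], -0.0116], [0, [1.82, -0.53, -0.01], -0.0116]]
```

>>> servo_tool --steps '[[0,[1.74,-0.75,0],-0.0116],[0,[1.75,-0.73,0],-0.0116],[0,[1.76,-0.71,0],-0.0116],[0,[1.76,-0.69,0],-0.0116],[0,[1.77,-0.67,0],-0.0116]]'

```text
time_s: 4.95
ee_pos: [0.5558, -0.1236, 0.1528]
tcp_rot: [0.72, 0.694, -0.0, -0.0]
wrist_force: [1.3, -0.1, -8.4]
opening: 0.0231
grip_force: 80.0
```

>>> servo_tool --steps '[[0,[1.78,-0.65,0],-0.0116],[0,[1.79,-0.63,0],-0.0116],[0,[1.8,-0.61,0],-0.0116],[0,[0,0,0],0],[0,[0,0,0],0]]'

```text
time_s: 5.37
ee_pos: [0.5385, -0.0693, 0.1531]
tcp_rot: [0.708, 0.707, -0.0, -0.0]
wrist_force: [0.1, 0.0, -8.7]
opening: 0.0232
grip_force: 80.0
```

```bash
cat > rel.py <<'E'
from plan import *
from scipy.optimize import least_squares
o=bot.get_obs();print(o['time_s'],o['ee_pos'],o['wrist_force'])
ims=[]
for n in ("top","scene"):
    im,d=get_image(n);P=cloud(n,d);z=P[...,2]
    np.savez(f"/tmp/{n}2.npz",im=im,d=d,P=P); ims.append(im)
    hs=im.astype(int).min(2)
    b=(P[...,0]>.4)&(P[...,0]<.68)&(P[...,1]>-.3)&(P[...,1]<.14)&(hs>170)&(z<.03)
    if b.sum()>50: print(n,"base",cv2.minAreaRect(P[b][:,:2].astype(np.float32)),np.median(z[b]))
    for l in ("saddle_top","lift_pad"):
        for r in spotter.cut_out(n,l)[:1]:
            m=r["region"]&(d>0); print(n,l,r["conf"],P[m].mean(0).round(4),P[m].min(0).round(3),P[m].max(0).round(3))
cv2.imwrite("pics/"+__import__("sys").argv[1]+".png",np.hstack([cv2.resize(ims[0][140:300,130:300,::-1],(400,376),interpolation=cv2.INTER_CUBIC),cv2.resize(ims[1][110:270,230:400,::-1],(400,376),interpolation=cv2.INTER_CUBIC)]))
E
python3 rel.py r1; python3 -c "
from plan import *
plan([.5154,.0021,.1525],np.radians(92.5),n=5,hand=0)"
```

```text
5.3667 [ 0.53850811 -0.06928728  0.15305956] [ 0.12169169  0.02597684 -8.73907863]
top base ((0.5370639562606812, -0.09829248487949371), (0.2594723701477051, 0.06587594747543335), 89.41641998291016) 0.016335505665777877
top saddle_top 0.45 [0.528  0.019  0.0851] [ 0.485 -0.013  0.071] [0.545 0.031 0.443]
top lift_pad 0.89 [0.5401 0.1535 0.1237] [ 0.401  0.078 -0.004] [0.69  0.218 0.157]
scene base ((0.5333115458488464, -0.08582273125648499), (0.2977321147918701, 0.09110657870769501), 89.67327117919922) 0.014845690655951172
scene saddle_top 0.69 [0.5423 0.0307 0.075 ] [ 0.448  0.007 -0.003] [0.567 0.061 0.083]
scene lift_pad 0.7 [0.5502 0.1556 0.1166] [ 0.328  0.079 -0.008] [0.7   0.228 0.161]
[[0, [1.46, -0.48, 0.01], -0.0096], [0, [1.46, -0.46, 0.01], -0.0096], [0, [1.47, -0.45, 0.01], -0.0096], [0, [1.47, -0.44, 0.02], -0.0096], [0, [1.47, -0.42, 0.01], -0.0096]]
```

View pics/r1.png

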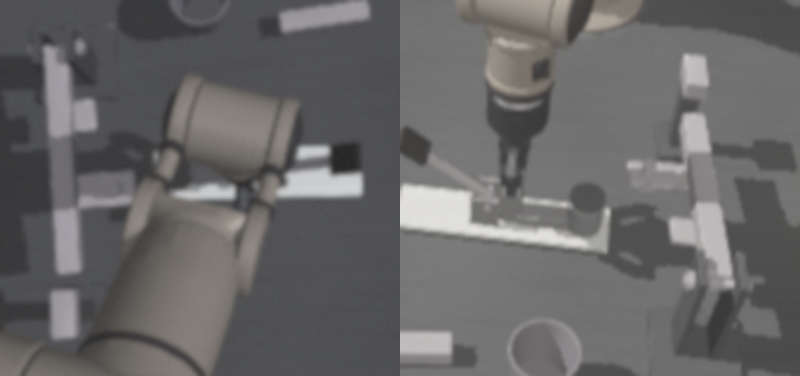

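The left panel is the top view (the arm partly hides the saddle). In the right panel the saddle at (587,205) heads level and straight for the bossed tab at (655,172). Carrying on.

>>> servo_tool --steps '[[0,[1.46,-0.48,0.1],-0.0096],[0,[1.46,-0.46,0.1],-0.0096],[0,[1.47,-0.45,0.1],-0.0096],[0,[1.47,-0.44,0],-0.0096],[0,[1.47,-0.42,0],-0.0096]]'

```text
time_s: 6.08
ee_pos: [0.5143, 0.0041, 0.15]
tcp_rot: [0.691, 0.723, -0.0, -0.0]
wrist_force: [0.6, 0.5, -8.7]
opening: 0.023
grip_force: 80.1
```

>>> servo_tool --steps '[[0,[0,0,0],0],[0,[0,0,0],0]]'

```text
time_s: 6.25
ee_pos: [0.5145, 0.0041, 0.1502]
tcp_rot: [0.69, 0.723, -0.0, -0.0]
wrist_force: [-0.1, 0.1, -8.5]
opening: 0.0229
grip_force: 80.1
```

```bash
python3 rel.py r2; python3 -c "
from plan import *
plan([.5154,.0021,.1455],np.radians(92.5),n=3,hand=0)"
```

```text
6.25 [0.51451774 0.00407307 0.15017555] [-0.06030611  0.10345291 -8.46708041]
top base ((0.5140758752822876, -0.023004576563835144), (0.0674796923995018, 0.2626020610332489), 2.6477503776550293) 0.013079733480229398
top saddle_top 0.38 [ 0.5168 -0.107   0.1251] [ 0.498 -0.148  0.011] [ 0.539 -0.041  0.158]
top lift_pad 0.67 [0.5737 0.1632 0.1259] [ 0.443  0.069 -0.009] [0.69  0.226 0.447]
scene base ((0.5116854310035706, -0.02566586434841156), (0.08950604498386383, 0.2670835256576538), 2.1130130290985107) 0.011861521124645932
scene saddle_top 0.54 [0.5287 0.1028 0.0751] [0.519 0.083 0.07 ] [0.538 0.121 0.08 ]
scene lift_pad 0.97 [0.5568 0.1537 0.123 ] [ 0.301  0.079 -0.004] [0.698 0.211 0.163]
[[0, [-0.01, 0.0, 0.16], 0.0002], [0, [-0.0, 0.01, 0.15], 0.0002], [0, [-0.01, 0.0, 0.16], 0.0002]]
```

View pics/r2.png

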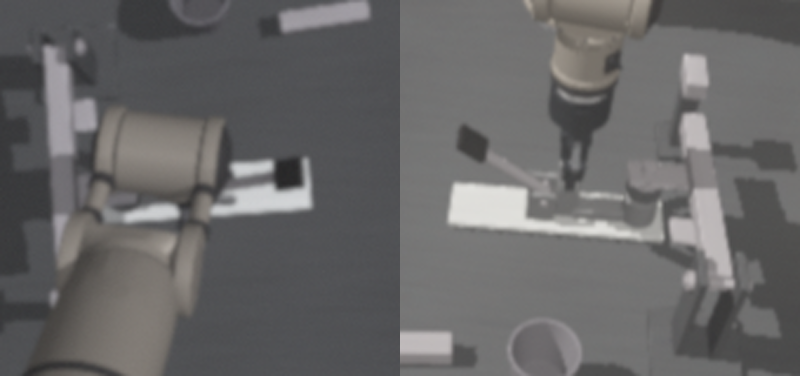

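The saddle at (640,205) in the right panel is under the bossed tab and the base is square to the tube. Lowering now.

>>> servo_tool --steps '[[0,[0,0,0.15],0],[0,[0,0,0.15],0],[0,[0,0,0.1],0],[0,[0,0,0],0],[0,[0,0,0],0]]'

```text
time_s: 6.97
ee_pos: [0.5151, 0.0025, 0.1463]
tcp_rot: [0.691, 0.723, -0.0, 0.0]
wrist_force: [-1.1, -1.3, -6.4]
opening: 0.0232
grip_force: 80.3
```

>>> servo_tool --steps '[[0,[0,0,0.1],0],[0,[0,0,0.05],0],[0,[0,0,0],0],[0,[0,0,0],0]]'

```text
time_s: 7.3
ee_pos: [0.515, 0.0025, 0.1462]
tcp_rot: [0.691, 0.723, 0.0, 0.0]
wrist_force: [-7.0, -0.5, 8.4]
opening: 0.0231
grip_force: 82.4
```

>>> servo_tool --steps '[[0.9,[0,0,0],0],[0.9,[0,0,0],0],[0.9,[0,0,0],0],[0.9,[0,0,0],0],[0.9,[0,0,0],0]]'

```text
time_s: 7.72
ee_pos: [0.5154, 0.0027, 0.1448]
tcp_rot: [0.691, 0.723, 0.0, 0.0]
wrist_force: [-0.2, -0.4, 0.1]
opening: 0.0772
grip_force: 0.0
```

>>> servo_tool --steps '[[0.9,[0,0,-1.0],0],[0.9,[0,0,-2.5],0],[0.9,[0,0,-3.0],0],[0.5,[0,0,-3.0],0],[0,[0,0,0],0]]'

```text
time_s: 8.13
ee_pos: [0.5176, 0.0025, 0.2461]
tcp_rot: [0.691, 0.723, 0.003, 0.004]
wrist_force: [0.5, 0.6, 1.2]
opening: 0.0543
grip_force: 0.0
```

>>> servo_tool --steps '[[0,[-3.0,0,0],0],[0,[-3.0,0,0],0],[0,[-3.0,0,0],0],[0,[-3.0,0,0],0],[0,[0,0,0],0]]'

```text
time_s: 8.55
ee_pos: [0.5208, -0.1217, 0.2401]
tcp_rot: [0.692, 0.721, -0.0, 0.001]
wrist_force: [0.7, -0.2, 1.1]
opening: 0.0
grip_force: 0.0
```

```bash
cat > jk.py <<'E'
from plan import *
jk=None
E
python3 rel.py r3
python3 - <<'E'
from plan import *
for n in ("top","scene"):
    P=np.load(f"/tmp/{n}2.npz")["P"]; im=np.load(f"/tmp/{n}2.npz")["im"]
    m=(P[...,2]>.115)&(P[...,2]<.155)&(abs(P[...,0]-.52)<.04)&(abs(P[...,1]+.125)<.04)&(im.max(2)<60)
    if m.sum(): print(n,"pad",m.sum(),P[m].mean(0).round(4),P[m].min(0).round(3),P[m].max(0).round(3))
print(bot.get_obs()["ee_pos"],bot.get_obs()["opening"])
E
```

```text
8.55 [ 0.52083399 -0.12169032  0.24009694] [ 0.68943684 -0.24093316  1.05037672]
top base ((0.5149716734886169, -0.024421460926532745), (0.06709771603345871, 0.2440708726644516), 2.3477072715759277) 0.009279557213236466
top lift_pad 0.97 [0.5404 0.1534 0.1227] [ 0.401  0.077 -0.007] [0.691 0.224 0.163]
scene base ((0.5127825736999512, -0.015110179781913757), (0.0869198814034462, 0.2867628037929535), 2.4790446758270264) 0.007865715576375436
scene saddle_top 0.61 [0.5578 0.1539 0.1237] [ 0.386  0.079 -0.004] [0.7   0.188 0.152]
scene lift_pad 0.62 [0.5557 0.1543 0.1219] [ 0.305  0.079 -0.006] [0.7   0.233 0.162]
[ 0.52046849 -0.11606741  0.23979861] 0.00012847495461093127
```

View pics/r3.png

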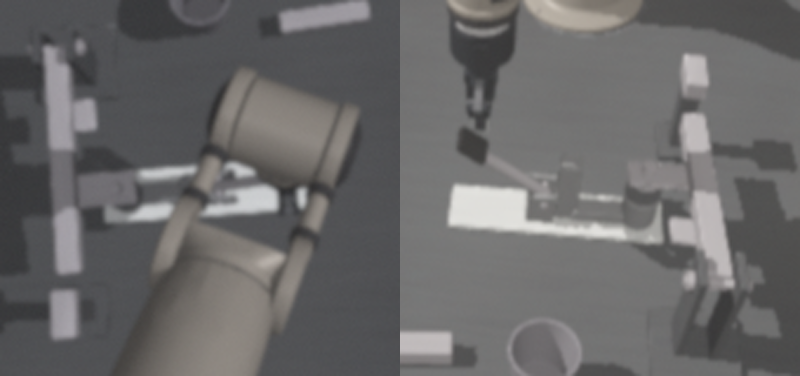

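The jack stands flat and the saddle at (642,205) in the right panel is under the boss. The closed fingers are above the handle pad at (472,145). First pump: follow the pad's arc down.

>>> servo_tool --steps '[[0,[-0.1,0,1.2],0],[0,[0,0,1.2],0],[0,[-0.7,0,0.8],0],[0,[-0.7,0,0.85],0],[0,[-0.55,0,0.85],0]]' --squeeze 40

```text
time_s: 9.27
ee_pos: [0.5216, -0.1375, 0.1903]
tcp_rot: [0.691, 0.723, 0.0, -0.0]
wrist_force: [0.2, 8.3, 5.5]
opening: 0.0002
grip_force: 4.7
```

>>> servo_tool --steps '[[0,[-0.5,0,0.85],0],[0,[-0.4,0,0.9],0],[0,[-0.4,0,0.95],0],[0,[-0.25,0,0.9],0],[0,[-0.25,0,0.9],0]]'

```text
time_s: 9.68
ee_pos: [0.5224, -0.1555, 0.1456]
tcp_rot: [0.691, 0.723, 0.001, -0.0]
wrist_force: [-1.1, 5.9, 7.5]
opening: 0.0001
grip_force: 4.0
```

>>> servo_tool --steps '[[0,[0,0,0.2],0],[0,[0,0,0.2],0],[0,[0,0,0],0],[0,[0,0,0],0]]'

```text
time_s: 10.02
ee_pos: [0.5225, -0.156, 0.1421]
tcp_rot: [0.691, 0.723, 0.0, 0.0]
wrist_force: [-1.2, 3.9, 7.1]
opening: 0.0001
grip_force: 3.7
```

>>> servo_tool --steps '[[0,[0,0,0.15],0],[0,[0,0,0.15],0],[0,[0,0,0],0],[0,[0,0,0],0]]'

```text
time_s: 10.35
ee_pos: [0.5225, -0.1562, 0.1401]
tcp_rot: [0.691, 0.723, 0.0, 0.001]
wrist_force: [-3.9, 3.2, 13.7]
opening: -0.0002
grip_force: 6.9
```

```bash
sed -i 's/cv2.imwrite/#cv2.imwrite/' rel.py; python3 rel.py x
cat > st.py <<'E'
from plan import *
for n in ("top","scene"):
    f=np.load(f"/tmp/{n}2.npz"); P=f["P"]; z=P[...,2]
    for nm,x0,x1,y0,y1,z0,z1 in (("stub",.32,.378,.15,.172,.13,.17),("tubefree",.40,.46,.155,.175,.09,.17),("tubemid",.55,.63,.16,.18,.09,.17),("lug",.48,.55,-.03,.03,.108,.122),("base",.4,.6,-.2,.1,.003,.02)):
        m=(P[...,0]>x0)&(P[...,0]<x1)&(P[...,1]>y0)&(P[...,1]<y1)&(z>z0)&(z<z1)
        if nm=="base": m&=f["im"].min(2)>170
        if m.sum()>3: print(n,nm,m.sum(),P[m].mean(0).round(4),P[m].min(0).round(3),P[m].max(0).round(3))
E
python3 st.py
```

```text
10.35 [ 0.52252824 -0.15619955  0.14011101] [-3.91652371  3.19594929 13.6908734 ]
top base ((0.49097734689712524, -0.005286946892738342), (0.020117204636335373, 0.277858167886734), 2.5532820224761963) 0.009327116726593995
top lift_pad 0.91 [0.5383 0.1525 0.1433] [0.403 0.077 0.   ] [0.693 0.188 0.16 ]
scene base ((0.5197625756263733, -0.047704651951789856), (0.07484342157840729, 0.21964886784553528), 6.692376136779785) 0.007868633340891556
scene saddle_top 0.67 [0.5257 0.1021 0.0827] [ 0.445  0.088 -0.002] [0.537 0.131 0.11 ]
scene lift_pad 0.95 [0.5582 0.1544 0.1408] [ 0.375  0.079 -0.004] [0.699 0.233 0.166]
top stub 5 [0.3764 0.1566 0.1499] [0.374 0.153 0.148] [0.377 0.161 0.152]
top tubefree 145 [0.4294 0.1651 0.1514] [0.4   0.155 0.146] [0.46  0.175 0.157]
top tubemid 172 [0.5901 0.1701 0.1519] [0.55  0.16  0.147] [0.63  0.18  0.159]
top lug 73 [0.5114 0.0018 0.1143] [ 0.5   -0.013  0.108] [0.525 0.015 0.121]
top base 111 [ 0.4913 -0.0612  0.0094] [ 0.478 -0.144  0.003] [0.506 0.097 0.016]
scene stub 72 [0.352  0.1613 0.1495] [0.322 0.15  0.145] [0.377 0.172 0.153]
scene tubefree 77 [0.4343 0.1648 0.1499] [0.405 0.156 0.147] [0.46  0.175 0.153]
scene tubemid 153 [0.5911 0.1701 0.1502] [0.55  0.16  0.145] [0.629 0.18  0.155]
scene lug 61 [0.5197 0.0037 0.1123] [ 0.505 -0.011  0.108] [0.531 0.018 0.117]
scene base 334 [ 0.5308 -0.1059  0.0079] [ 0.479 -0.157  0.003] [0.561 0.056 0.014]
```

Level: the tube tops are at 0.151 m against 0.150 m for the stub, and the lug hasn't moved. Now let the handle come fully up.

>>> servo_tool --steps '[[0,[0,0,-0.7],0],[0,[0.25,0,-0.9],0],[0,[0.25,0,-0.9],0],[0,[0.4,0,-0.95],0],[0,[0.4,0,-0.9],0]]'

```text
time_s: 11.07
ee_pos: [0.5219, -0.1436, 0.1833]
tcp_rot: [0.691, 0.723, -0.0, 0.001]
wrist_force: [-0.5, 1.2, 5.8]
opening: 0.0
grip_force: 2.7
```

>>> servo_tool --steps '[[0,[0.5,0,-0.85],0],[0,[0.55,0,-0.85],0],[0,[0.7,0,-0.85],0],[0,[0.7,0,-0.8],0],[0,[0,0,-1.2],0]]'

```text
time_s: 11.48
ee_pos: [0.52, -0.1168, 0.2274]
tcp_rot: [0.691, 0.723, -0.0, -0.001]
wrist_force: [-0.8, -0.6, -0.2]
opening: -0.0001
grip_force: 0.0
```

>>> servo_tool --steps '[[0,[0,0,-1.2],0],[0,[0,0,0],0],[0,[0,0,0],0],[0,[0,0,0],0],[0,[0,0,0],0]]'

```text
time_s: 11.9
ee_pos: [0.5202, -0.118, 0.2387]
tcp_rot: [0.691, 0.723, -0.0, -0.001]
wrist_force: [0.6, 0.6, -0.8]
opening: 0.0001
grip_force: 0.0
```

```bash
python3 rel.py x; python3 st.py
python3 - <<'E'
from plan import *
P=np.load("/tmp/scene2.npz")["P"]; im=np.load("/tmp/scene2.npz")["im"]
for r in spotter.cut_out("scene","handle_pad")[:1]:
    Q=P[r["region"]]; q=Q[(Q[:,1]<-.1)&(Q[:,1]>-.18)&(Q[:,2]>.02)]; print(r["conf"],Q.min(0),Q.max(0),q.mean(0))
print(bot.get_obs()["ee_pos"])
E
```

```text
11.9 [ 0.52018131 -0.11801666  0.23873908] [ 0.57486384  0.60643066 -0.81694545]
top base ((0.5144047141075134, -0.01977831870317459), (0.0673317089676857, 0.2416323870420456), 1.8238999843597412) 0.009504990543735683
top lift_pad 0.98 [0.5418 0.1534 0.1222] [ 0.401  0.077 -0.005] [0.69  0.226 0.16 ]
scene base ((0.5131290555000305, -0.018737301230430603), (0.08630380779504776, 0.279022753238678), 2.7695834636688232) 0.007718046671238377
scene saddle_top 0.31 [ 0.5265 -0.0994  0.1125] [ 0.407 -0.144 -0.005] [ 0.545 -0.024  0.151]
scene lift_pad 0.57 [0.5582 0.1537 0.1239] [ 0.406  0.079 -0.005] [0.699 0.228 0.152]
top stub 145 [0.3499 0.1612 0.1517] [0.322 0.15  0.146] [0.377 0.172 0.159]
top tubefree 127 [0.4291 0.1648 0.1196] [0.401 0.155 0.111] [0.458 0.175 0.128]
top tubemid 172 [0.5904 0.17   0.1393] [0.551 0.16  0.13 ] [0.629 0.18  0.15 ]
top lug 16 [0.516  0.011  0.1144] [0.506 0.005 0.111] [0.522 0.015 0.117]
top base 328 [ 0.5043 -0.0192  0.0096] [ 0.478 -0.141  0.003] [0.549 0.1   0.017]
scene stub 77 [0.3522 0.1613 0.1496] [0.322 0.15  0.146] [0.378 0.172 0.154]
scene tubefree 66 [0.4329 0.1654 0.1177] [0.406 0.155 0.112] [0.46  0.175 0.124]
scene tubemid 132 [0.591  0.17   0.1374] [0.55 0.16 0.13] [0.629 0.18  0.143]
scene lug 63 [0.52   0.0038 0.1126] [ 0.507 -0.011  0.108] [0.53  0.018 0.118]
scene base 737 [ 0.5291 -0.0684  0.0079] [ 0.481 -0.157  0.004] [0.561 0.09  0.013]
0.66 [ 4.07496974e-01 -1.43779383e-01 -3.52926989e-04] [ 1.26644373 -0.0276715   0.93166516] [ 0.52909395 -0.12327345  0.13462692]
[ 0.52051149 -0.11818349  0.23947763]
```

Fully up, the tube is drooping again and the jack hasn't moved. Second press, to hold.

>>> servo_tool --steps '[[0,[-0.1,0,1.2],0],[0,[0,0,1.2],0],[0,[-0.7,0,0.8],0],[0,[-0.7,0,0.85],0],[0,[-0.55,0,0.85],0]]'

```text
time_s: 12.67
ee_pos: [0.5215, -0.1391, 0.1902]
tcp_rot: [0.691, 0.723, 0.0, -0.0]
wrist_force: [-0.6, 7.5, 5.5]
opening: 0.0001
grip_force: 3.8
```

>>> servo_tool --steps '[[0,[-0.5,0,0.85],0],[0,[-0.4,0,0.9],0],[0,[-0.4,0,0.95],0],[0,[-0.25,0,0.9],0],[0,[-0.25,0,0.9],0]]'

```text
time_s: 13.08
ee_pos: [0.5224, -0.1567, 0.1455]
tcp_rot: [0.691, 0.723, 0.001, -0.0]
wrist_force: [-0.6, 5.8, 8.0]
opening: 0.0004
grip_force: 4.0
```

>>> servo_tool --steps '[[0,[0,0,0.3],0],[0,[0,0,0.3],0],[0,[0,0,0.2],0],[0,[0,0,0],0],[0,[0,0,0],0]]'

```text
time_s: 13.5
ee_pos: [0.5226, -0.1574, 0.1397]
tcp_rot: [0.691, 0.723, 0.0, 0.001]
wrist_force: [-4.4, 3.7, 18.5]
opening: -0.0005
grip_force: 9.6
```

>>> servo_tool --steps '[[0,[0,0,0],0],[0,[0,0,0],0],[0,[0,0,0],0],[0,[0,0,0],0],[0,[0,0,0],0]]'

```text
time_s: 13.92
ee_pos: [0.5226, -0.1574, 0.1397]
tcp_rot: [0.691, 0.723, 0.0, 0.001]
wrist_force: [-4.2, 3.4, 19.5]
opening: -0.0002
grip_force: 9.5
```

```bash
python3 rel.py x; python3 st.py
```

```text
13.9167 [ 0.5225576  -0.15735007  0.13969046] [-4.21782564  3.43379178 19.54995327]
top base ((0.49001380801200867, -0.006850495934486389), (0.02054535783827305, 0.28094232082366943), 3.041476011276245) 0.009679971144819045
top lift_pad 0.58 [0.538  0.1528 0.1436] [ 0.4    0.076 -0.003] [0.694 0.188 0.16 ]
scene base ((0.513445258140564, -0.009410396218299866), (0.07054580748081207, 0.29670554399490356), 8.04623794555664) 0.00785194276602556
scene saddle_top 0.39 [0.5278 0.1021 0.0909] [0.519 0.085 0.059] [0.538 0.121 0.111]
scene lift_pad 0.62 [0.5575 0.1543 0.1416] [0.368 0.082 0.004] [0.702 0.189 0.155]
top tubefree 145 [0.4298 0.1649 0.1523] [0.4   0.155 0.146] [0.46  0.175 0.16 ]
top tubemid 170 [0.5898 0.17   0.152 ] [0.552 0.16  0.145] [0.63  0.18  0.159]
top lug 74 [0.5117 0.0015 0.1142] [ 0.5   -0.013  0.108] [0.525 0.015 0.12 ]
top base 114 [ 0.4912 -0.0603  0.0099] [ 0.478 -0.147  0.004] [0.507 0.1   0.017]
scene stub 77 [0.3513 0.1611 0.1493] [0.323 0.15  0.146] [0.378 0.172 0.154]
scene tubefree 77 [0.4345 0.1651 0.1503] [0.406 0.156 0.147] [0.46  0.174 0.154]
scene tubemid 156 [0.59   0.17   0.1505] [0.55  0.16  0.146] [0.629 0.18  0.154]
scene lug 65 [0.5205 0.0034 0.1124] [ 0.507 -0.011  0.108] [0.532 0.018 0.116]
scene base 325 [ 0.5306 -0.1069  0.0079] [ 0.481 -0.157  0.003] [0.561 0.06  0.013]
```

The tube is level, the press on the stop is steady, and the jack is in place.

```bash
python3 -c "
from rig import bot
print(bot.job_done())"
```

```text
the job is handed in; nothing more can be done
None
```

Job handed in: the jack stands flat with its saddle under the lift pad and was pumped once fully; the handle is now held down at about 19 N, the tube is level with the stub to about 1 mm in the depth images, and the hammer, tub and offcut were left alone.

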